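# Turn the packing-specification leaf

## Task

The next packs are the large plums. On the specification stand, which lies open like a book, use your fingertips to push the top leaf of the right-hand pile (right and left as seen from the robot) up and over the spine and press it down flat on the left-hand pile, without slamming it. Turn only that one leaf, do not pinch it between the fingers, and leave the other leaves and everything else on the table as they are.

Things in the scene. Friction and masses are not known exactly. Their poses are not given: they have to be found in the camera images.
- stand: low steel stand fixed to the table, base 216 (x) by 250 (y) mm, white leaves hinged on a spine rod across its middle, open to both sides like a ring book and overhanging the base. Origin: centre of the underside, on the table. x runs along the spine (away from the robot at yaw 0), y points to the left-hand pile, -y to the right-hand pile. End brackets and hinge knuckles rise to 66 mm
- spine_mid (a point): middle of the spine rod: the hinge axis of all leaves runs through it along the stand's x, 52 mm above the table. Right-hand pile from the top: the leaf to turn, under_leaf, one fixed leaf; left-hand pile: opposite_leaf, one fixed leaf
- leaf (a joint): hinge of the right-hand pile's top leaf, the one to turn: 0 = flat on the right, pi/2 = upright, pi = flat on the left; starts at 0 to 0.3. Stiff (0.2 N m friction): it stays at any angle, does not fall and takes 1 to 3 N at the tab to move. Leaf 4 mm thick, mid-plane through the hinge axis, 200 mm along the spine, outer edge 150 mm from the axis, its tab reaches 178 mm
- tab_mid (a point): centre of the turning leaf's tab, 164 mm from the hinge axis, in the leaf's mid-plane; moves with the leaf. The tab is 50 mm wide, in the middle of the outer edge. With the leaf at 0 the tab's underside is 50 mm above the table with nothing below it; the other leaves' tabs are 68 mm to either side along the spine
- leaf_front: printed plate of the turning leaf that faces up at joint 0 (upper 2 mm of its thickness, 3 mm smaller all round). Origin on the hinge axis; turns with the leaf
- leaf_back: lower plate of the turning leaf, full outline with the tab; this face is pushed, and faces up at joint pi. Origin on the hinge axis; turns with the leaf
- under_leaf (a joint): hinge of the next leaf of the right-hand pile, same size and stiffness, 4.5 mm below the top leaf, its tab 68 mm along the spine to the -x side: 0 = flat on the right, grows as it is turned over; must stay
- opposite_leaf (a joint): hinge of the top leaf of the left-hand pile, same size and stiffness, 4.5 mm below the hinge axis, its tab 68 mm along the spine to the -x side: 0 = flat on the left, grows as it is lifted; must stay
- plum_pack: clear tray 130 x 100 x 45 mm filled with red plums; loose, to be left alone. Origin: centre of its underside
- herb_jar: amber glass jar with a white lid, 68 mm across, 85 mm high; loose, to be left alone. Origin: centre of its underside
- spray_bottle: green conical trigger spray bottle, 92 mm across the foot, 200 mm high; loose, to be left alone. Origin: centre of its underside
- label_roll: roll of labels lying flat, 76 mm across, 30 mm high; loose, to be left alone. Origin: centre of its underside
- marker: white and black marker pen lying down, 135 mm long, 14 mm thick; loose, to be left alone. Origin: centre of its underside
- spoon: steel spoon lying down, 190 mm long; loose, to be left alone. Origin: centre of its underside (near the handle's middle)

How it is judged (in metres and radians):
At the end, for the whole second after the job is handed in: The leaf lies flat on the left-hand pile (joint above 3.08 of pi, so its tab is within about 11 mm of fully down) and at rest; the next leaf on the right and the top leaf on the left lie flat (each below 0.06 rad); every loose thing is within 30 mm of where it stood (value of joint leaf above 3.08 rad and velocity of joint leaf between -0.1 and 0.1 rad/s and value of joint each of under_leaf, opposite_leaf below 0.06 rad and distance of each of plum_pack, herb_jar, spray_bottle, label_roll, marker, spoon from where it was at the start of the episode below 0.03 m); the robot touches nothing.
It fails at once if the leaf is pinched: both its faces are squeezed by the fingers at once (over 4 N each) (contact force between the fingers and leaf_front above 4 N and contact force between the fingers and leaf_back above 4 N).
It fails at once if the leaf is slammed (turning faster than 5 rad/s) (velocity of joint leaf above 5 rad/s).
It fails at once if the next leaf on the right is lifted too (over 0.15 rad) (value of joint under_leaf above 0.15 rad).
It fails at once if the top leaf on the left is lifted (over 0.15 rad) (value of joint opposite_leaf above 0.15 rad).
It fails at once if a loose thing is pushed away, lifted or carried (over 30 mm) (distance of any of plum_pack, herb_jar, spray_bottle, label_roll, marker, spoon from where it was at the start of the episode above 0.03 m).
It also fails if it takes over 45 s, if anything falls off the work surface, if the arm or the gripper's body presses on something with over 40 N, if the wrist force passes 120 N, or if a joint passes its speed limit or range.

## Robot

A 6-joint arm with a two-finger parallel gripper is mounted at the origin on the work surface. World frame = base frame: x ahead of the robot, y to its left, z up, the work surface at z = 0. Lengths are in mm, angles in rad, forces in N, time in s.
With the tool pointing down it reaches from about 200 to 875 mm from the base axis. Payload 3.4 kg.
Tool frame: the origin (TCP) lies midway between the tips of the shut fingers; the grasp point (between the pads) lies 19 mm behind it; x points along the fingers, y is the direction in which the jaws open and shut, and the axes are right-handed (so a half turn about x gives the same grasp; the last joint's range is limited). The gripper opens to 94 mm and grips with 3 to 60 N. Pads are 16 mm wide; open, the fingers measure 119 mm over their backs; the gripper's body (75 mm by 177 mm) begins 78 mm behind the grasp point.
Start: joints at [1.037, 0.276, 1.505, -0, 1.361, -0.121], TCP at [230.697, 526.73, 205.493] pointing down, gripper open.
Joint ranges: [-2.89, 2.89], [-0.75, 2.08], [0.22, 2.7], [-1.18, 4.32], [0.11, 2.71], [-2.7, 2.7]. Speed limits (rad/s): [2.57, 2.57, 3.14, 3.14, 3.14, 3.14].

## Interface

Orientations are given as a 3x3 rotation matrix whose columns are the frame's x, y, z axes.
In Python, from workcell import * gives the robot as it stands.
- The arm moves only by the tool apply_moves, never from a script. Its argument "rows" is a list of rows, each a list of 7 numbers: the finger opening in mm, from 0 to 94, then the shift along the tool's x, y, z in mm, then the turn, a rotation vector about the tool's x, y, z in degrees. In form: [[hand, tx, ty, tz, rx, ry, rz], ...]. A call has exactly 5 rows; each row is the pose to reach, as a shift and turn from the pose measured when the call began, along the tool's axes at that moment; what a row does not reach only later rows make up. A row lasts 1/10 s, in which the tool goes at most 50 mm and 8.59 degrees, less where a joint would pass 70% of its speed; a pose out of reach is approached as far as the arm can. A call with a gripper value outside its range is refused whole. The fingers move at their own pace and stop on an object; "grip_force" is the grip in N (left out, the last holds). Time passes only in rows, so rows that repeat a pose let the fingers close, or fill a call up. It gives the time, the measured TCP pose, the force and the opening at its end, in the units of the state.
- sense(): the state, without advancing time (a new reading comes with each control period).
- camera(name): name is "scene" or "top" or "wrist"; returns (picture, depth): 480x640x3 uint8, red, green, blue; 480x640 float32, mm along the optical axis (not along the pixel's ray), 0 where there is no reading.
- get_calibration(name): a dict with "fx", "fy", "cx", "cy" (pixels), "position" and "attitude" of the camera in the world; the wrist camera has in their place "T_tool_cam" (4x4, takes a point from camera to tool coordinates, whose origin is the TCP and whose axes are the tool frame's). Camera axes: x right, y down, z forward; pixel columns grow to the right and rows downward; lengths in mm; the calibration is good to about 2 mm. The wrist camera is an equidistant fisheye: a pixel r from the principal point sees the ray r / f radians off the axis. A picture is of the moment at which its call begins: read the wrist's pose just before it. get_calibration takes no time and is no camera call.
- sign_off(): hands the job in, once; it reports no verdict.
The state is a dict: "t": time; "qpos": joint angles; "dq": joint speeds; "joint_efforts": joint torques, N m; "ee_pos": TCP position; "tool_rot": TCP orientation; "force": force on the tool from outside, world axes, zero at the start; "torque": the same for the moment, N m; "grip_width": opening from 0.0 (shut) to 1.0 (fully open).
Only numpy, scipy, OpenCV 4.12 (cv2) and the standard library are available. Lean on these libraries where they do the work, as an engineer would, in place of code of your own. Each camera call takes 0.05 s, during which the arm holds its last target.

## Working session

There is one attempt and no reset: what is moved stays moved. The work goes in short steps, Python scripts to look and compute and a tool call to move; the robot and the scene stay as the last step left them, time stands still between calls to the robot, and variables do not carry over. Pictures are saved under pics/ and viewed, and the job is handed in when it is done.

Besides the shell and the picture viewer there is one more tool, called after "Call:" by a JSON object that holds its "api" and its "payload", one argument or row to a line. apply_moves: Moves the arm, as the interface text tells. Its arguments: {"type":"object","properties":{"rows":{"type":"array","items":{"type":"array","items":{"type":"number"}}},"grip_force":{"type":"number"}},"required":["rows"]}

```bash
ls; mkdir -p pics
python3 - <<'E'
from workcell import *
import cv2, numpy as np
s=sense()
for k,v in s.items(): print(k,v)
for n in ["scene","top"]:
    p,d=camera(n); cv2.imwrite(f"pics/{n}0.png",p[:,:,::-1]); np.save(f"pics/{n}0.npy",d)
    print(n,get_calibration(n))
print(get_calibration("wrist"))
E
```

```text
pics
t 0.0
qpos [ 1.03700002e+00  2.76543504e-01  1.50610715e+00 -1.24693844e-05
  1.36066575e+00 -1.21013237e-01]
dq [ 6.56664039e-04  7.46853682e-04  3.05113642e-04  4.20007477e-05
 -3.08833872e-03 -4.36608778e-04]
joint_efforts [-9.37602854e-04 -4.04592454e+01 -2.37225902e+01  6.99309655e-02
  3.46833339e-02 -1.48935342e-04]
ee_pos [230.40013298 526.2181152  204.644445  ]
tool_rot [[-8.66552991e-04  4.01157057e-01  9.16008878e-01]
 [-1.49014743e-03  9.16007687e-01 -4.01157945e-01]
 [-9.99998514e-01 -1.71261289e-03 -1.95986045e-04]]
force [-0.12776841 -0.05379296  0.88505547]
torque [-0.02372456  0.03671639 -0.00172369]
grip_width 1.0039016109152181
scene {'fx': 457.1872194914755, 'fy': 457.1872194914755, 'cx': 316.32782800370006, 'cy': 230.35916673556932, 'position': array([1063.14538164,  474.21307188,  591.3312031 ]), 'attitude': array([[-0.64730582,  0.47873207, -0.59313639],
       [ 0.76195434,  0.42734523, -0.48662268],
       [ 0.02051212, -0.76693654, -0.64139503]])}
top {'fx': 454.6100391691689, 'fy': 454.6100391691689, 'cx': 320.69037146177715, 'cy': 241.47566107982675, 'position': array([446.38216073,  82.1247224 , 808.58308619]), 'attitude': array([[ 0.02607515, -0.98944171,  0.14256643],
       [-0.99930129, -0.0296195 , -0.0227953 ],
       [ 0.02677737, -0.14187243, -0.98952271]])}
{'fx': 371.64829954431775, 'fy': 371.64829954431775, 'cx': 321.870014225737, 'cy': 239.68152848583713, 'T_tool_cam': array([[ 2.44904191e-05, -2.64556283e-01,  9.64370247e-01,
        -1.79514303e+02],
       [ 9.99999665e-01, -7.82015087e-04, -2.39925917e-04,
        -5.13044913e-01],
       [ 8.17625991e-04,  9.64369930e-01,  2.64556175e-01,
        -7.69788635e+01],
       [ 0.00000000e+00,  0.00000000e+00,  0.00000000e+00,
         1.00000000e+00]])}
```

View pics/scene0.png

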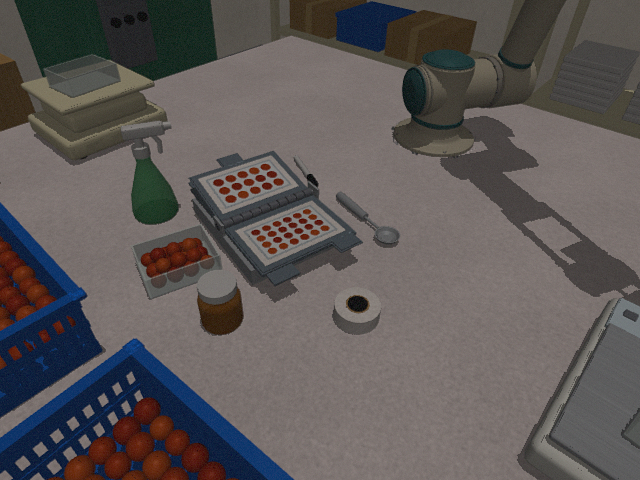

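View pics/top0.png

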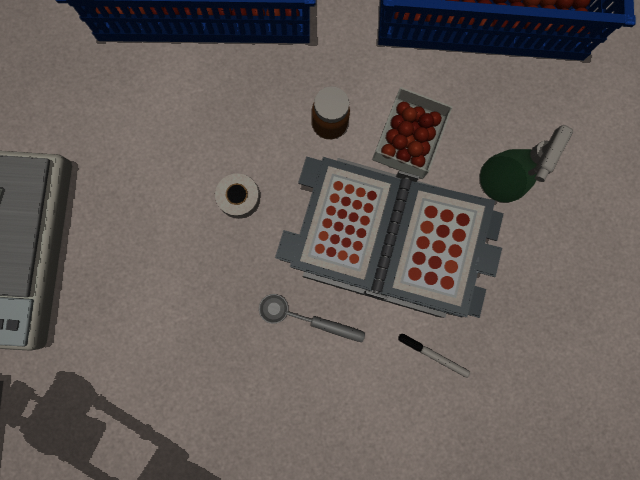

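The right-hand pile is the one at image right in the top view. The turning leaf's tab is the middle one at (488,258), with the other tabs at (476,302) and (494,225). The spray bottle is at about (508,175), and the spine runs (405,185)–(378,290). Next I'll measure these.

```bash
cat > h.py <<'E'
from workcell import *
import cv2, numpy as np
def world(n,d,u,v,z=None):
    c=get_calibration(n); R=np.array(c["attitude"]);p=np.array(c["position"])
    r=np.stack([(np.asarray(u)-c["cx"])/c["fx"],(np.asarray(v)-c["cy"])/c["fy"],np.ones(np.shape(u))],-1)@R.T
    if z is not None: return p+r*((z-p[2])/r[...,2])[...,None]
    return p+r*d[...,None]
E
python3 - <<'E'
from h import *
p=cv2.imread("pics/top0.png"); d=np.load("pics/top0.npy")
cv2.imwrite("pics/topc.png",cv2.resize(p[140:340,260:560],None,fx=2.6,fy=2.6,interpolation=cv2.INTER_CUBIC))
v,u=np.mgrid[0:480,0:640]; W=world("top",d,u,v); W[d==0]=np.nan
np.save("pics/W0.npy",W)
def med(u,v,k=1): return np.round(np.nanmedian(W[v-k:v+k+1,u-k:u+k+1].reshape(-1,3),axis=0),1)
for nm,(a,b) in dict(tabM=(488,258),tabm=(476,302),tabp=(494,225),L1=(312,172),L2=(289,247),front_outer=(472,250),front_in=(408,235),Rfar=(480,205),Rnear=(455,300),leftmid=(310,225),leftin=(380,230),table=(560,300),spineA=(405,185),spineB=(378,290),bottle=(508,175),trig=(560,140)).items(): print(nm,med(a,b))
E
```

```text
tabM [ 532.3 -206.9   80.4]
tabm [ 461.4 -197.2   50.2]
tabp [ 593.9 -232.9   46.8]
L1 [677.3  82.8  45.1]
L2 [544.8 117.6  49.6]
front_outer [ 544.9 -182.4   76.1]
front_in [569.8 -81.2  58.9]
Rfar [ 621.2 -198.3   75.5]
Rnear [ 463.2 -153.6   75.5]
leftmid [583.3  83.5  51.2]
leftin [578.4 -35.4  50.7]
table [ 469.9 -367.5    1.1]
spineA [655.2 -75.8  60.8]
spineB [476.4 -31.5  61.1]
bottle [ 673.  -245.3   80.1]
trig [ 690.3 -268.2  198.9]
```

View pics/topc.png

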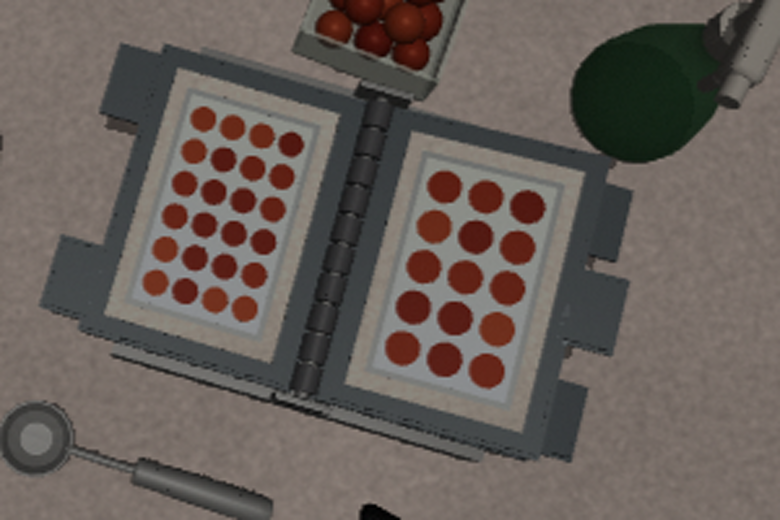

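Run:
```python
from h import *
W=np.load("pics/W0.npy")
# knuckle tops: z 58..70 in a strip near the spine
P=W[150:330,260:520].reshape(-1,3)
P=P[~np.isnan(P).any(1)]
a=np.radians(-13.9)
mid=np.array([566,-54])
def loc(P,a,m):
    q=P[:,:2]-m; return np.stack([q@[np.cos(a),np.sin(a)], q@[-np.sin(a),np.cos(a)],P[:,2]],1)
# right leaf: fit plane
for it in range(3):
    L=loc(P,a,mid)
    def pl(sel):
        q=L[sel]; c=q.mean(0); n=np.linalg.svd(q-c,full_matrices=False)[2][2]; n*=np.sign(n[2]); return c,n,np.std((q-c)@n)
    r=(abs(L[:,0])<80)&(L[:,1]<-40)&(L[:,1]>-135)&(L[:,2]>45)
    l=(abs(L[:,0])<80)&(L[:,1]>40)&(L[:,1]<135)&(L[:,2]>40)&(L[:,2]<60)
    print(pl(r),pl(l))
    break
for nm,sel in dict(knuck=(abs(L[:,0])<100)&(abs(L[:,1])<9)&(L[:,2]>57)).items():
    q=P[sel]; (vx,vy,x0,y0)=cv2.fitLine(q[:,:2].astype(np.float32),cv2.DIST_HUBER,0,.01,.01).ravel()
    print(nm,len(q),np.degrees(np.arctan2(vy,vx)),x0,y0,np.percentile(q[:,2],[5,50,95]))
# leaf outline: left leaf rectangle points z 44..56, y>20
for nm,sel in dict(left=(L[:,1]>15)&(L[:,1]<148)&(L[:,2]>46)&(L[:,2]<56),right=(L[:,1]<-15)&(L[:,1]>-148)&(L[:,2]>54)&(L[:,2]<85)).items():
    m=P[sel]
    q=L[sel]
    print(nm,[ (round(np.percentile(q[abs(q[:,1]-y)<4][:,0],1),1),round(np.percentile(q[abs(q[:,1]-y)<4][:,0],99),1)) for y in ([30,60,90,120] if nm=="left" else [-30,-60,-90,-120])])
sel=(L[:,2]>70)&(abs(L[:,1]+160)<25)
q=L[sel]
q2=q[q[:,1]<-155]
print("tab",q2.min(0),q2.max(0),np.median(q2,0),len(q2))
```

```text
(array([ -1.35102799, -87.99184023,  69.88728905]), array([0.00174106, 0.15948913, 0.98719815]), np.float64(1.307261697917668)) (array([-1.18550931, 87.47792331, 50.63460856]), array([-8.18551078e-04,  1.57699176e-03,  9.99998422e-01]), np.float64(1.2979849157188892))
knuck 954 -14.278308 567.6898 -52.95702 [57.50992504 60.43892085 63.25772066]
left [(np.float64(-92.4), np.float64(121.5)), (np.float64(-92.5), np.float64(103.6)), (np.float64(-92.1), np.float64(103.6)), (np.float64(-92.0), np.float64(103.1))]
right [(np.float64(-93.8), np.float64(102.3)), (np.float64(-94.2), np.float64(100.8)), (np.float64(-94.4), np.float64(100.7)), (np.float64(-95.2), np.float64(101.0))]
tab [ -23.14286709 -183.84021184   70.06657466] [ 197.8756477  -155.00848161  110.01974907] [ 141.2436834  -162.83782431   82.25278051] 781
```

```bash
cat > kin.py <<'E'
import numpy as np
from scipy.spatial.transform import Rotation as Ro
C=np.array([[0,0,-1],[0,1,0],[1,0,0]],float)
def orient(q,s4=1):
    return (Ro.from_euler('ZYZYZ',[q[0],q[1]+q[2],0,0,0][:3]+[0,0]) if 0 else Ro.from_euler('z',q[0])*Ro.from_euler('y',q[1]+q[2])*Ro.from_euler('z',s4*q[3])*Ro.from_euler('y',q[4])*Ro.from_euler('z',q[5])).as_matrix()@C
def wrist(R,q1,a,s4=1):
    M=(Ro.from_euler('z',q1)*Ro.from_euler('y',a)).as_matrix().T@R@C.T
    e=Ro.from_matrix(M).as_euler('ZYZ'); 
    return s4*e[0],e[1],e[2]
def toolR(az,phi,roll=0): # heading azimuth deg, phi deg from down, camera up if roll=0
    az,phi=np.radians([az,phi]); h=np.array([np.cos(az),np.sin(az),0]); x=np.sin(phi)*h-np.cos(phi)*np.array([0,0,1])
    y=np.array([h[1],-h[0],0]); z=np.cross(x,y)
    return np.column_stack([x,y,z])@Ro.from_euler('x',roll,degrees=True).as_matrix()
E
python3 - <<'E'
from kin import *
from workcell import sense
s=sense(); print(np.abs(orient(s["qpos"])-s["tool_rot"]).max())
tips=[(530,-211,65),(570,-54,216),(610,105,58)]
for az in (30,45,60,75):
  for roll in (0,180,90,-90):
    R=toolR(az,50,roll); out=[]
    for t in tips:
        w=np.array(t)-250*R[:,0]; q1=np.arctan2(w[1],w[0])
        for a in (1.5,1.9): out.append(np.round(wrist(R,q1,a),2))
    print(az,roll,*out)
E
```

```text
1.3171687778039742
30 0 [0.83 1.35 1.85] [0.94 1.1  1.53] [0.72 1.11 2.11] [0.92 0.84 1.76] [0.49 0.9  2.48] [0.76 0.57 2.13]
30 180 [ 0.83  1.35 -1.29] [ 0.94  1.1  -1.62] [ 0.72  1.11 -1.03] [ 0.92  0.84 -1.38] [ 0.49  0.9  -0.66] [ 0.76  0.57 -1.01]
30 90 [ 0.83  1.35 -2.86] [0.94 1.1  3.1 ] [ 0.72  1.11 -2.6 ] [ 0.92  0.84 -2.95] [ 0.49  0.9  -2.23] [ 0.76  0.57 -2.58]
30 -90 [0.83 1.35 0.28] [ 0.94  1.1  -0.05] [0.72 1.11 0.54] [0.92 0.84 0.19] [0.49 0.9  0.91] [0.76 0.57 0.56]
45 0 [0.87 1.57 1.67] [0.91 1.31 1.35] [0.82 1.33 1.87] [0.94 1.08 1.54] [0.7  1.09 2.14] [0.91 0.81 1.78]
45 180 [ 0.87  1.57 -1.47] [ 0.91  1.31 -1.79] [ 0.82  1.33 -1.27] [ 0.94  1.08 -1.6 ] [ 0.7   1.09 -1.  ] [ 0.91  0.81 -1.36]
45 90 [ 0.87  1.57 -3.05] [0.91 1.31 2.92] [ 0.82  1.33 -2.84] [0.94 1.08 3.11] [ 0.7   1.09 -2.57] [ 0.91  0.81 -2.93]
45 -90 [0.87 1.57 0.1 ] [ 0.91  1.31 -0.22] [0.82 1.33 0.3 ] [ 0.94  1.08 -0.03] [0.7  1.09 0.57] [0.91 0.81 0.21]
60 0 [0.87 1.76 1.5 ] [0.85 1.5  1.2 ] [0.87 1.55 1.68] [0.92 1.29 1.37] [0.82 1.31 1.89] [0.94 1.05 1.56]
60 180 [ 0.87  1.76 -1.64] [ 0.85  1.5  -1.94] [ 0.87  1.55 -1.46] [ 0.92  1.29 -1.77] [ 0.82  1.31 -1.25] [ 0.94  1.05 -1.58]
60 90 [0.87 1.76 3.07] [0.85 1.5  2.77] [ 0.87  1.55 -3.03] [0.92 1.29 2.94] [ 0.82  1.31 -2.82] [0.94 1.05 3.13]
60 -90 [ 0.87  1.76 -0.07] [ 0.85  1.5  -0.37] [0.87 1.55 0.11] [ 0.92  1.29 -0.2 ] [0.82 1.31 0.32] [ 0.94  1.05 -0.01]
75 0 [0.84 1.94 1.34] [0.78 1.66 1.04] [0.87 1.75 1.52] [0.86 1.48 1.21] [0.87 1.52 1.7 ] [0.92 1.27 1.39]
75 180 [ 0.84  1.94 -1.8 ] [ 0.78  1.66 -2.1 ] [ 0.87  1.75 -1.63] [ 0.86  1.48 -1.93] [ 0.87  1.52 -1.44] [ 0.92  1.27 -1.75]
75 90 [0.84 1.94 2.91] [0.78 1.66 2.62] [0.87 1.75 3.09] [0.86 1.48 2.78] [ 0.87  1.52 -3.01] [0.92 1.27 2.96]
75 -90 [ 0.84  1.94 -0.23] [ 0.78  1.66 -0.53] [ 0.87  1.75 -0.05] [ 0.86  1.48 -0.36] [0.87 1.52 0.13] [ 0.92  1.27 -0.18]
```

Run:
```python
from kin import *
from workcell import sense
s=sense(); print(s["qpos"]);print(np.round(orient(s["qpos"]),3)); print(np.round(s["tool_rot"],3))
```

```text
[ 1.03698409e+00  2.76544457e-01  1.50593285e+00 -2.70667162e-05
  1.36072158e+00 -1.21020834e-01]
[[-0.001 -0.916  0.401]
 [-0.001  0.401  0.916]
 [-1.     0.    -0.002]]
[[-0.001  0.401  0.916]
 [-0.001  0.916 -0.401]
 [-1.    -0.002 -0.   ]]
```

```bash
cat > plan.py <<'E'
from kin import *
from workcell import sense
a=np.radians(-14.2); M=np.array([570,-54,52.]); U=np.array([np.cos(a),np.sin(a),0]); V=np.array([-np.sin(a),np.cos(a),0]); Z=np.array([0,0,1.])
def P(xl,yl,z): return M*[1,1,0]+xl*U+yl*V+z*Z
def local(p): d=np.array(p)-M*[1,1,0]; return np.array([d@U,d@V,d[2]])
def rows(targets,hand=0,s=None):
    s=s or sense(); p0=np.array(s["ee_pos"]); R0=np.array(s["tool_rot"])
    print("t",round(s["t"],2),"local",np.round(local(p0),1),"F",np.round(s["force"],1),"q",np.round(s["qpos"],2),"gw",round(s["grip_width"],2))
    out=[]
    for p,R in targets:
        t=R0.T@(np.array(p)-p0); rv=Ro.from_matrix(R0.T@R).as_rotvec(degrees=True)
        out.append([hand]+[round(float(v),0) for v in t]+[round(float(v),1) for v in rv])
    print(out); return out
def interp(p1,R1,n,s=None):
    s=s or sense(); p0=np.array(s["ee_pos"]); R0=np.array(s["tool_rot"]); rv=Ro.from_matrix(R0.T@R1).as_rotvec()
    return [(p0+(np.array(p1)-p0)*min(1,f),R0@Ro.from_rotvec(rv*min(1,f)).as_matrix()) for f in np.arange(1,6)/n]
E
python3 - <<'E'
from plan import *
R=toolR(60,60)
print(P(-5,-240,120), local([673,-245,0]))
rows(interp(P(-5,-240,200),R,20))
E
```

```text
[ 506.27900064 -285.44034705  120.        ] [ 146.70658174 -159.89740108    0.        ]
t 0.1 local [-471.5  479.2  204.7] F [ 0.5  0.3 -0. ] q [ 1.04  0.28  1.51 -0.    1.36 -0.12] gw 1.0
[[0, 0.0, -32.0, 29.0, 4.3, 2.2, 2.5], [0, 1.0, -63.0, 58.0, 8.6, 4.5, 5.0], [0, 1.0, -95.0, 87.0, 13.0, 6.7, 7.5], [0, 1.0, -127.0, 116.0, 17.3, 9.0, 10.0], [0, 1.0, -158.0, 145.0, 21.6, 11.2, 12.5]]
```

Call:
{"api": "apply_moves", "payload": {
  "rows": [
    [0, -10, -32, 29, 4.3, 2.2, 2.5],
    [0, -20, -63, 58, 8.6, 4.5, 5],
    [0, -30, -95, 87, 13, 6.7, 7.5],
    [0, -40, -127, 116, 17.3, 9, 10],
    [0, -45, -158, 145, 21.6, 11.2, 12.5]
  ],
  "grip_force": 20
}}

```text
t: 0.6
ee_pos: [300.1, 322.2, 250.7]
tool_rot: [[-0.035, 0.716, 0.697], [0.286, 0.675, -0.68], [-0.958, 0.175, -0.229]]
force: [1.0, -0.8, 0.1]
grip_width: 0.611
```

Run:
```python
from plan import *
s=sense()
E=np.array([[1,0,0],[0,0,-1],[0,1,0]])
for k in (1,-1): print(k,np.abs(orient(s["qpos"],k)@Ro.from_euler('x',90,degrees=True).as_matrix()-s["tool_rot"]).max())
R=toolR(60,60)
rows(interp(P(-5,-240,230),R,14))
```

```text
1 3.3306690738754696e-16
-1 0.5097112862704266
t 0.6 local [-353.9  298.5  250.7] F [ 1.  -0.8  0.1] q [ 0.41 -0.05  1.81  0.29  1.3  -0.44] gw 0.61
[[0, -12.0, -19.0, 40.0, 4.6, 2.4, 2.7], [0, -23.0, -38.0, 80.0, 9.3, 4.8, 5.3], [0, -35.0, -57.0, 120.0, 13.9, 7.2, 8.0], [0, -46.0, -76.0, 160.0, 18.5, 9.6, 10.7], [0, -58.0, -95.0, 201.0, 23.2, 11.9, 13.3]]
```

Call:
{"api": "apply_moves", "payload": {
  "rows": [
    [0, -12, -19, 40, 4.6, 2.4, 2.7],
    [0, -23, -38, 80, 9.3, 4.8, 5.3],
    [0, -35, -57, 120, 13.9, 7.2, 8],
    [0, -46, -76, 160, 18.5, 9.6, 10.7],
    [0, -58, -95, 201, 23.2, 11.9, 13.3]
  ]
}}

```text
t: 1.1
ee_pos: [372.5, 108.6, 244.1]
tool_rot: [[0.052, 0.934, 0.354], [0.556, 0.268, -0.787], [-0.83, 0.238, -0.505]]
force: [0.6, -0.1, -0.2]
grip_width: 0.184
```

Run:
```python
from plan import *
R=toolR(60,60)
rows(interp(P(-5,-240,230),R,9))
```

```text
t 1.1 local [-231.4  109.2  244.1] F [ 0.6 -0.1 -0.2] q [-0.49 -0.02  1.94  0.54  1.49 -0.95] gw 0.18
[[0, -22.0, 2.0, 41.0, 4.6, 2.4, 2.6], [0, -45.0, 4.0, 81.0, 9.2, 4.8, 5.3], [0, -67.0, 5.0, 122.0, 13.8, 7.2, 7.9], [0, -89.0, 7.0, 162.0, 18.5, 9.5, 10.6], [0, -111.0, 9.0, 203.0, 23.1, 11.9, 13.2]]
```

Call:
{"api": "apply_moves", "payload": {
  "rows": [
    [0, -22, 2, 41, 4.6, 2.4, 2.6],
    [0, -45, 4, 81, 9.2, 4.8, 5.3],
    [0, -67, 5, 122, 13.8, 7.2, 7.9],
    [0, -89, 7, 162, 18.5, 9.5, 10.6],
    [0, -111, 9, 203, 23.1, 11.9, 13.2]
  ]
}}

```text
t: 1.6
ee_pos: [447.3, -112.8, 235.5]
tool_rot: [[0.242, 0.97, -0.011], [0.721, -0.188, -0.667], [-0.649, 0.154, -0.745]]
force: [1.4, -0.7, 0.7]
grip_width: 0.004
```

Run:
```python
from plan import *
R=toolR(60,60)
rows(interp(P(-5,-240,200),R,5))
```

```text
t 1.6 local [-104.5  -87.1  235.5] F [ 1.4 -0.7  0.7] q [-0.97  0.29  1.77  0.66  1.67 -0.99] gw 0.0
[[0, -17.0, 17.0, 28.0, 3.6, 1.9, 2.1], [0, -35.0, 34.0, 56.0, 7.3, 3.8, 4.2], [0, -52.0, 50.0, 85.0, 10.9, 5.7, 6.2], [0, -70.0, 67.0, 113.0, 14.6, 7.6, 8.3], [0, -87.0, 84.0, 141.0, 18.2, 9.5, 10.4]]
```

Call:
{"api": "apply_moves", "payload": {
  "rows": [
    [0, -17, 17, 28, 3.6, 1.9, 2.1],
    [0, -35, 34, 56, 7.3, 3.8, 4.2],
    [0, -52, 50, 85, 10.9, 5.7, 6.2],
    [0, -70, 67, 113, 14.6, 7.6, 8.3],
    [0, -87, 84, 141, 18.2, 9.5, 10.4]
  ]
}}

```text
t: 2.1
ee_pos: [506.4, -287.1, 198.9]
tool_rot: [[0.435, 0.864, -0.252], [0.75, -0.503, -0.43], [-0.499, -0.002, -0.867]]
force: [0.3, 0.4, -0.2]
grip_width: 0.009
```

Run:
```python
from plan import *
from h import *
R=toolR(60,60)
rows(interp(P(-3,-225,70),R,5))
for n in ["top","scene"]:
    p,d=camera(n); cv2.imwrite(f"pics/{n}1.png",p[:,:,::-1]); np.save(f"pics/{n}1.npy",d)
```

```text
t 2.1 local [  -4.4 -241.6  198.9] F [ 0.3  0.4 -0.2] q [-1.15  0.57  1.55  0.8   1.74 -0.79] gw 0.01
[[0, 16.0, -1.0, 21.0, -0.0, -0.0, -0.0], [0, 31.0, -1.0, 41.0, -0.1, -0.0, -0.0], [0, 47.0, -2.0, 62.0, -0.1, -0.1, -0.1], [0, 63.0, -2.0, 83.0, -0.2, -0.1, -0.1], [0, 78.0, -3.0, 104.0, -0.2, -0.1, -0.1]]
```

View pics/top1.png

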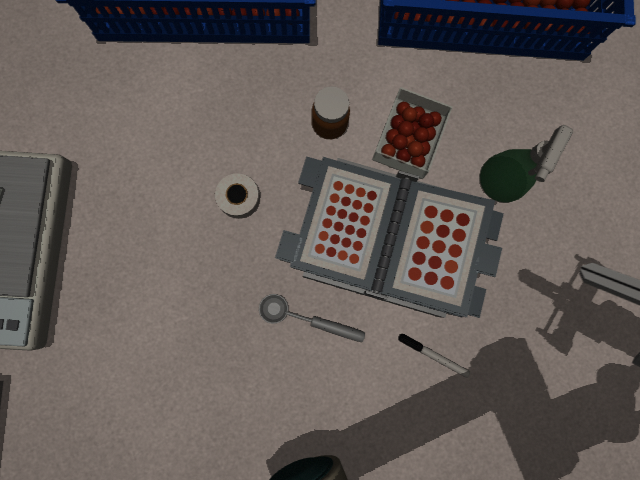

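View pics/scene1.png

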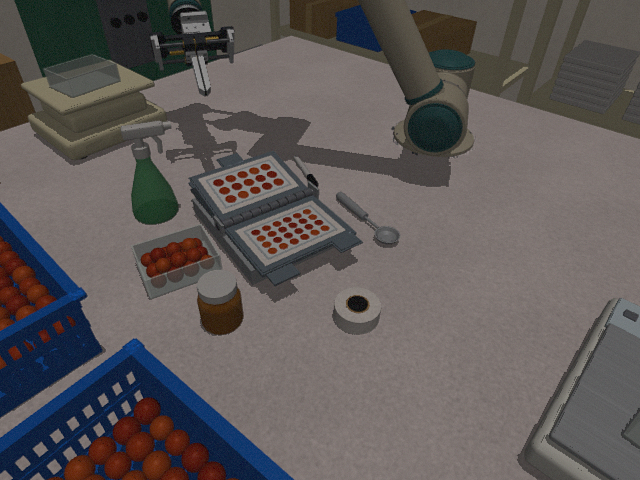

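Nothing has been disturbed so far. The fingertips are seen at top (583,268) and scene (205,92), which matches the measured TCP. Next is the descent beside the tab.

Call:
{"api": "apply_moves", "payload": {
  "rows": [
    [0, 16, -1, 21, 0, 0, 0],
    [0, 31, -1, 41, 0, 0, 0],
    [0, 47, -2, 62, 0, 0, 0],
    [0, 63, -2, 83, 0, 0, 0],
    [0, 78, -3, 104, 0, 0, 0]
  ]
}}

```text
t: 2.7
ee_pos: [511.2, -273.1, 66.7]
tool_rot: [[0.435, 0.864, -0.253], [0.749, -0.503, -0.431], [-0.5, -0.002, -0.866]]
force: [-0.3, -0.4, -0.6]
grip_width: 0.001
```

Run:
```python
from plan import *
from h import *
R=toolR(60,60)
rows([(P(-3,-222,56),R),(P(-3,-208,55),R),(P(-3,-194,55),R),(P(-3,-179,55),R),(P(-3,-165,55),R)])
for n in ["top","wrist"]:
    p,d=camera(n); cv2.imwrite(f"pics/{n}2.png",p[:,:,::-1]); np.save(f"pics/{n}2.npy",d)
```

```text
t 2.7 local [  -3.3 -226.9   66.7] F [-0.3 -0.4 -0.6] q [-1.13  0.72  1.67  0.79  1.54 -0.97] gw 0.0
[[0, 9.0, -1.0, 7.0, -0.2, 0.0, -0.1], [0, 22.0, -5.0, 1.0, -0.2, 0.0, -0.1], [0, 33.0, -9.0, -6.0, -0.2, 0.0, -0.1], [0, 46.0, -13.0, -13.0, -0.2, 0.0, -0.1], [0, 57.0, -17.0, -20.0, -0.2, 0.0, -0.1]]
```

View pics/wrist2.png

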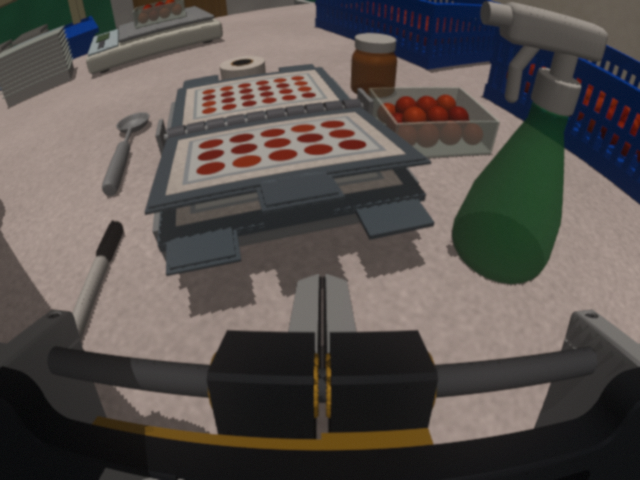

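View pics/top2.png

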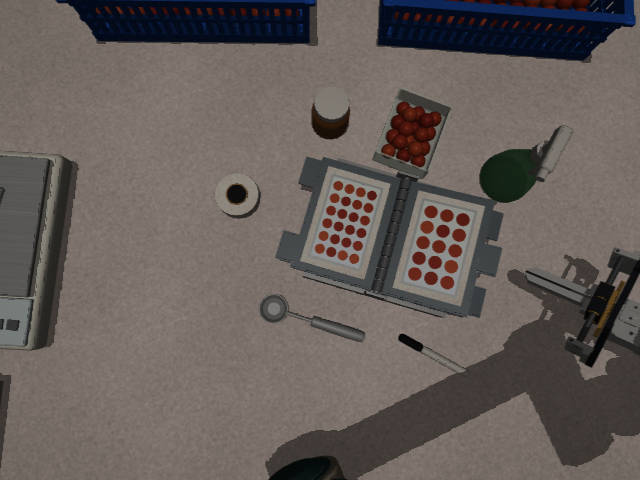

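The wrist view shows the lifted top-leaf tab at (300,188) and the fingertips at (322,278). The neighbouring tabs are lower, at (203,250) and (395,217). The insertion lane along the stand's y is free, so I slide in under the tab.

Call:
{"api": "apply_moves", "payload": {
  "rows": [
    [0, 9, -1, 7, 0, 0, 0],
    [0, 22, -5, 1, 0, 0, 0],
    [0, 33, -9, -6, 0, 0, 0],
    [0, 46, -13, -13, 0, 0, 0],
    [0, 56, -17, -20, 0, 0, 0]
  ]
}}

```text
t: 3.3
ee_pos: [525.2, -210.9, 55.6]
tool_rot: [[0.432, 0.865, -0.256], [0.752, -0.502, -0.427], [-0.498, -0.008, -0.867]]
force: [1.1, 1.0, 0.4]
grip_width: 0.007
```

Run:
```python
from plan import *
from h import *
rows([])
for n in ["wrist","scene"]:
    p,d=camera(n); cv2.imwrite(f"pics/{n}3.png",p[:,:,::-1])
```

```text
t 3.3 local [  -5.  -163.1   55.6] F [1.1 1.  0.4] q [-1.07  0.7   1.79  0.84  1.45 -1.01] gw 0.01
[]
```

View pics/wrist3.png

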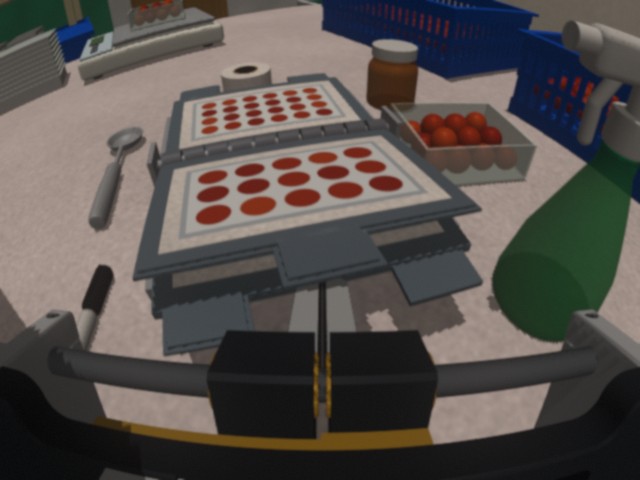

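The fingertips are now under the tab: it hides them at about (322,275) in the wrist view, with no contact force. Next I push along the arc.

```bash
cat > arc.py <<'E'
from plan import *
from h import *
def tgt(th,r,phi,az=60,xl=-3,press=0):
    R=toolR(az,phi); n=np.sin(th)*V+np.cos(th)*Z; L=-np.cos(th)*V+np.sin(th)*Z
    supp=8*abs(R[:,2]@n)+12.5*abs(R[:,1]@n)
    supp=max(supp,0)
    return (M+xl*U+r*L+(-2-supp+press)*n, R)
def phi_of(th): return float(np.interp(np.degrees(th),[0,60,175],[60,60,10]))
def arc(ths,rs):
    rows([tgt(t,r,phi_of(t)) for t,r in zip(ths,rs)])
E
python3 - <<'E'
from arc import *
arc([.12,.2,.3,.4,.5],[164,163,162,160,158])
E
```

```text
t 3.4 local [  -5.5 -162.4   55.8] F [-0.   0.4  0.4] q [-1.07  0.7   1.79  0.84  1.45 -1.01] gw 0.0
[[0, -4.0, 3.0, -5.0, -0.5, -0.2, 0.2], [0, -8.0, 2.0, -17.0, -0.5, -0.2, 0.2], [0, -13.0, 1.0, -32.0, -0.5, -0.2, 0.2], [0, -14.0, -1.0, -47.0, -0.5, -0.2, 0.2], [0, -15.0, -3.0, -63.0, -0.5, -0.2, 0.2]]
```

Call:
{"api": "apply_moves", "payload": {
  "rows": [
    [0, -4, 3, -5, 0, 0, 0],
    [0, -8, 2, -17, 0, 0, 0],
    [0, -13, 1, -32, 0, 0, 0],
    [0, -14, -1, -47, 0, 0, 0],
    [0, -15, -3, -63, 0, 0, 0]
  ]
}}

```text
t: 3.9
ee_pos: [532.3, -193.4, 119.5]
tool_rot: [[0.432, 0.865, -0.255], [0.752, -0.502, -0.428], [-0.498, -0.007, -0.867]]
force: [-0.2, -2.2, 0.1]
grip_width: 0.002
```

Run:
```python
from arc import *
arc([.6,.7,.8,.9,1.0],[157,156,155,154,153])
for n in ["wrist","scene"]:
    p,d=camera(n); cv2.imwrite(f"pics/{n}4.png",p[:,:,::-1])
```

```text
t 3.9 local [  -2.4 -144.4  119.5] F [-0.2 -2.2  0.1] q [-1.04  0.6   1.77  0.85  1.52 -0.91] gw 0.0
[[0, 1.0, -3.0, -14.0, -0.4, -0.1, 0.1], [0, 3.0, -6.0, -29.0, -0.4, -0.1, 0.1], [0, 5.0, -8.0, -44.0, -0.4, -0.1, 0.1], [0, 10.0, -12.0, -58.0, -0.4, -0.1, 0.1], [0, 16.0, -15.0, -72.0, -0.4, -0.1, 0.1]]
```

View pics/wrist4.png

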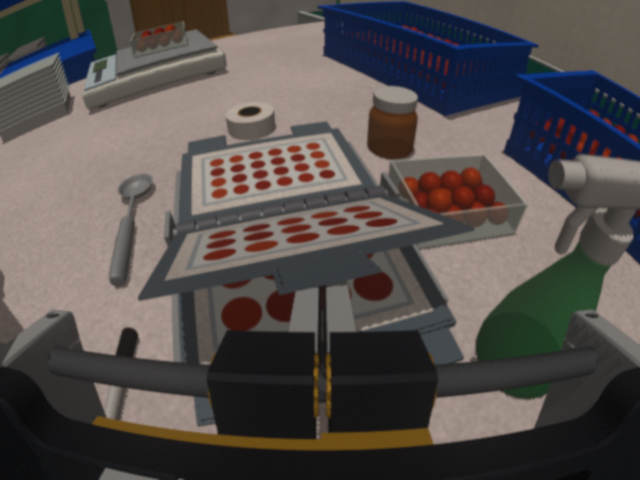

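View pics/scene4.png

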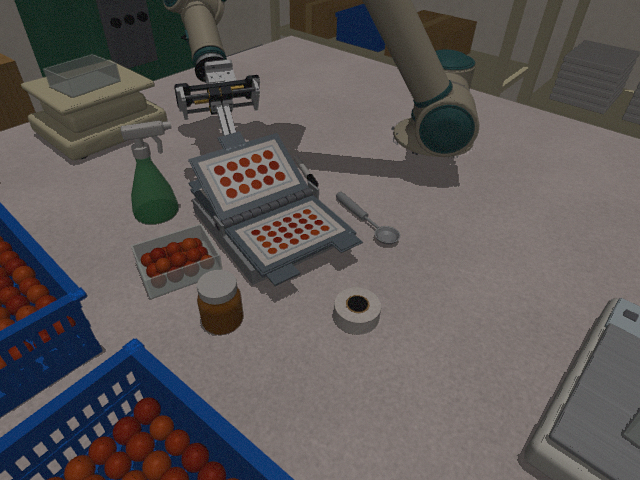

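The leaf is rising on its own. In the wrist view its edge is at (280,275), the under leaf stays flat below it, and the fingertips are behind the tab. I continue.

Call:
{"api": "apply_moves", "payload": {
  "rows": [
    [0, 1, -3, -14, 0, 0, 0],
    [0, 3, -6, -29, 0, 0, 0],
    [0, 5, -8, -44, 0, 0, 0],
    [0, 10, -12, -58, 0, 0, 0],
    [0, 16, -15, -72, 0, 0, 0]
  ]
}}

```text
t: 4.5
ee_pos: [544.6, -140.7, 176.5]
tool_rot: [[0.432, 0.866, -0.252], [0.753, -0.5, -0.428], [-0.497, -0.005, -0.868]]
force: [0.3, -1.3, -0.8]
grip_width: 0.003
```

Run:
```python
from arc import *
arc([1.1,1.2,1.3,1.4,1.5],[152,151,150,150,150])
```

```text
t 4.5 local [ -3.4 -90.3 176.5] F [ 0.3 -1.3 -0.8] q [-0.98  0.49  1.81  0.89  1.53 -0.82] gw 0.0
[[0, 6.0, -3.0, -10.0, -0.2, -1.5, 0.2], [0, 15.0, -6.0, -22.0, -0.2, -4.0, 0.2], [0, 24.0, -10.0, -33.0, -0.2, -6.5, 0.2], [0, 34.0, -14.0, -44.0, -0.2, -9.0, 0.2], [0, 45.0, -18.0, -54.0, -0.2, -11.5, 0.2]]
```

Call:
{"api": "apply_moves", "payload": {
  "rows": [
    [0, 6, -3, -10, 0, -1.5, 0],
    [0, 15, -6, -22, 0, -4, 0],
    [0, 24, -10, -33, 0, -6.5, 0],
    [0, 34, -14, -44, 0, -9, 0],
    [0, 45, -18, -54, 0, -11.5, 0]
  ]
}}

```text
t: 5.0
ee_pos: [561.6, -73.2, 201.6]
tool_rot: [[0.372, 0.866, -0.334], [0.652, -0.499, -0.571], [-0.661, -0.005, -0.75]]
force: [-0.6, -2.2, -1.7]
grip_width: 0.001
```

Run:
```python
from arc import *
arc([1.6,1.7,1.8,1.9,2.0],[150]*5)
for n in ["wrist","scene"]:
    p,d=camera(n); cv2.imwrite(f"pics/{n}5.png",p[:,:,::-1])
```

```text
t 5.0 local [ -3.4 -20.6 201.6] F [-0.6 -2.2 -1.7] q [-0.8   0.32  1.81  0.82  1.4  -0.59] gw 0.0
[[0, 10.0, -4.0, -10.0, -0.2, -2.4, 0.2], [0, 21.0, -8.0, -19.0, -0.2, -4.9, 0.2], [0, 34.0, -12.0, -28.0, -0.2, -7.4, 0.2], [0, 47.0, -16.0, -35.0, -0.2, -9.9, 0.3], [0, 61.0, -20.0, -41.0, -0.2, -12.3, 0.3]]
```

View pics/wrist5.png

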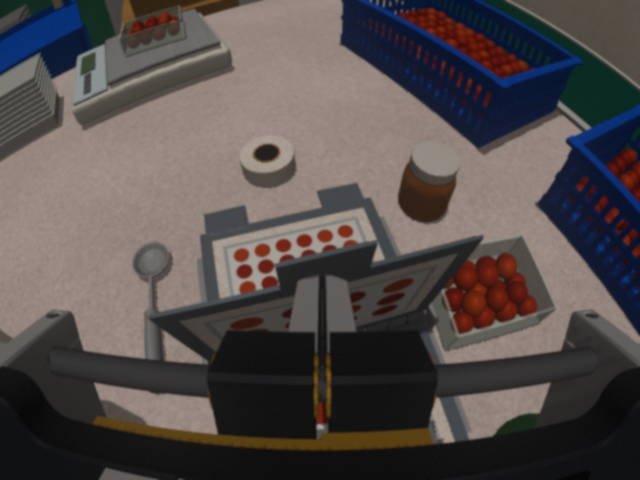

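View pics/scene5.png

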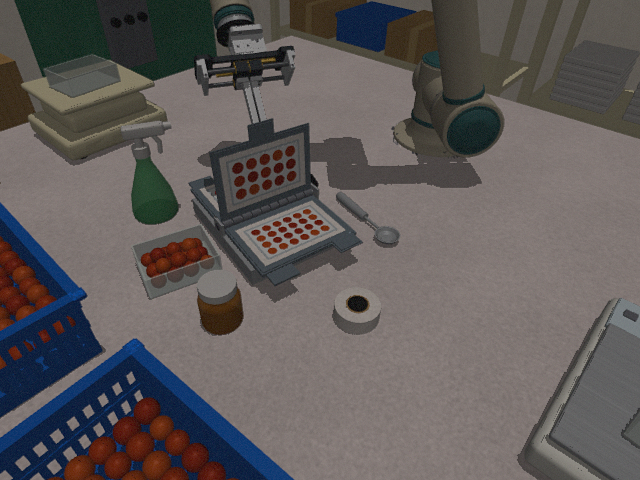

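The leaf is nearly upright, with its tab at scene (262,130) and the fingertips behind it. All the other things stand where they were.

Call:
{"api": "apply_moves", "payload": {
  "rows": [
    [0, 10, -4, -10, 0, -2.4, 0],
    [0, 21, -8, -19, 0, -4.9, 0],
    [0, 34, -12, -28, 0, -7.4, 0],
    [0, 47, -16, -35, 0, -9.9, 0],
    [0, 61, -20, -41, 0, -12.3, 0]
  ]
}}

```text
t: 5.6
ee_pos: [580.0, 2.4, 193.5]
tool_rot: [[0.291, 0.868, -0.401], [0.517, -0.496, -0.698], [-0.805, -0.004, -0.593]]
force: [-0.2, -1.7, -0.8]
grip_width: 0.01
```

Run:
```python
from arc import *
arc([2.1,2.2,2.3,2.4,2.5],[150]*5)
```

```text
t 5.6 local [ -4.1  57.2 193.5] F [-0.2 -1.7 -0.8] q [-0.54  0.24  1.79  0.68  1.22 -0.3 ] gw 0.01
[[0, 13.0, -2.0, -4.0, 0.1, -2.6, 0.4], [0, 27.0, -6.0, -10.0, 0.1, -5.1, 0.4], [0, 42.0, -9.0, -15.0, 0.1, -7.6, 0.3], [0, 57.0, -12.0, -17.0, 0.1, -10.1, 0.3], [0, 72.0, -15.0, -18.0, 0.1, -12.6, 0.3]]
```

Call:
{"api": "apply_moves", "payload": {
  "rows": [
    [0, 13, -2, -4, 0, -2.6, 0],
    [0, 27, -6, -10, 0, -5.1, 0],
    [0, 42, -9, -15, 0, -7.6, 0],
    [0, 57, -12, -17, 0, -10.1, 0],
    [0, 72, -15, -18, 0, -12.6, 0]
  ]
}}

```text
t: 6.1
ee_pos: [594.6, 60.3, 145.6]
tool_rot: [[0.195, 0.869, -0.456], [0.352, -0.496, -0.794], [-0.915, -0.006, -0.402]]
force: [0.4, -0.7, 0.8]
grip_width: 0.006
```

Run:
```python
from arc import *
arc([2.59,2.68,2.77,2.86,2.95],[150]*5)
for n in ["scene"]:
    p,d=camera(n); cv2.imwrite(f"pics/{n}6.png",p[:,:,::-1])
```

```text
t 6.1 local [ -4.1 116.9 145.6] F [ 0.4 -0.7  0.8] q [-0.28  0.27  1.76  0.47  1.06  0.02] gw 0.01
[[0, 13.0, -1.0, -3.0, 0.1, -2.2, 0.4], [0, 27.0, -3.0, -5.0, 0.1, -4.4, 0.4], [0, 41.0, -4.0, -5.0, 0.1, -6.6, 0.4], [0, 55.0, -6.0, -4.0, 0.2, -8.9, 0.4], [0, 69.0, -7.0, -2.0, 0.2, -11.1, 0.4]]
```

View pics/scene6.png

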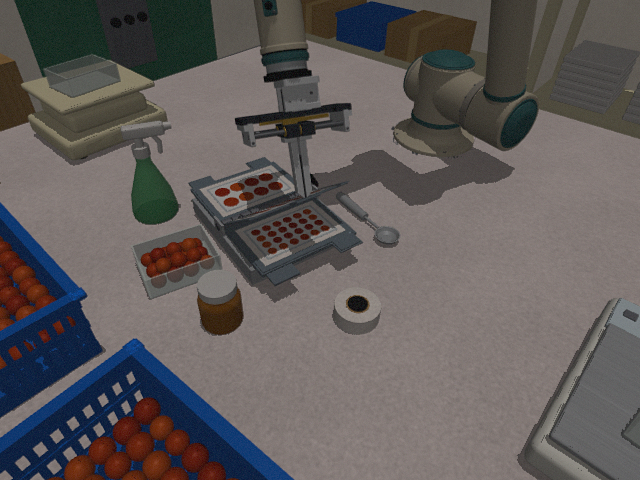

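The leaf is now seen edge-on at about (290,205), heading down onto the left pile. The under leaf lies flat on the right at (245,190).

Call:
{"api": "apply_moves", "payload": {
  "rows": [
    [0, 13, -1, -3, 0, -2.2, 0],
    [0, 27, -3, -5, 0, -4.4, 0],
    [0, 41, -4, -5, 0, -6.6, 0],
    [0, 55, -6, -4, 0, -8.9, 0],
    [0, 69, -7, -2, 0, -11.1, 0]
  ]
}}

```text
t: 6.65
ee_pos: [601.2, 91.9, 81.3]
tool_rot: [[0.097, 0.87, -0.484], [0.194, -0.494, -0.848], [-0.976, -0.011, -0.217]]
force: [-0.8, -0.6, -0.2]
grip_width: 0.003
```

Run:
```python
from arc import *
arc([3.0,3.05,3.10,3.14,3.16],[150]*5)
```

```text
t 6.65 local [ -5.6 149.1  81.3] F [-0.8 -0.6 -0.2] q [-0.09  0.36  1.73  0.25  0.98  0.29] gw 0.0
[[0, 5.0, 3.0, 1.0, 0.3, -1.2, 0.7], [0, 12.0, 3.0, 2.0, 0.3, -2.4, 0.7], [0, 20.0, 3.0, 3.0, 0.3, -2.5, 0.7], [0, 25.0, 3.0, 4.0, 0.3, -2.5, 0.7], [0, 28.0, 3.0, 5.0, 0.3, -2.5, 0.7]]
```

Call:
{"api": "apply_moves", "payload": {
  "rows": [
    [0, 5, 2, 1, 0, -1, 0],
    [0, 12, 3, 2, 0, -2, 0],
    [0, 19, 3, 3, 0, -2.5, 0],
    [0, 24, 3, 4, 0, -2.5, 0],
    [0, 26, 3, 4, 0, -2.5, 0]
  ]
}}

```text
t: 7.15
ee_pos: [604.3, 91.5, 55.1]
tool_rot: [[0.076, 0.869, -0.488], [0.157, -0.494, -0.855], [-0.985, -0.012, -0.174]]
force: [-1.9, -1.4, 10.6]
grip_width: 0.005
```

Run:
```python
from arc import *
arc([3.14]*5,[150]*5)
for n in ["scene","wrist"]:
    p,d=camera(n); cv2.imwrite(f"pics/{n}7.png",p[:,:,::-1])
```

```text
t 7.15 local [ -2.5 149.4  55.1] F [-1.9 -1.4 10.6] q [-0.07  0.4   1.73  0.2   0.95  0.34] gw 0.0
[[0, -0.0, -1.0, -0.0, 0.3, -0.0, 0.7], [0, -0.0, -1.0, -0.0, 0.3, -0.0, 0.7], [0, -0.0, -1.0, -0.0, 0.3, -0.0, 0.7], [0, -0.0, -1.0, -0.0, 0.3, -0.0, 0.7], [0, -0.0, -1.0, -0.0, 0.3, -0.0, 0.7]]
```

View pics/scene7.png

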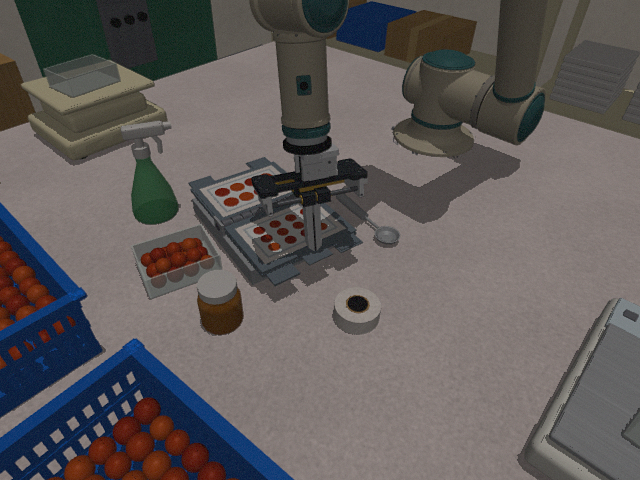

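The tip has stopped at z≈55 with 10.6 N upward, so the leaf is on its stop. I press slightly further and then lift straight up.

Call:
{"api": "apply_moves", "payload": {
  "rows": [
    [0, 1, 0, 0, 0, 0, 0],
    [0, 2, 0, 0, 0, 0, 0],
    [0, 2, 0, 0, 0, 0, 0],
    [0, 2, 0, 0, 0, 0, 0],
    [0, 2, 0, 0, 0, 0, 0]
  ]
}}

```text
t: 7.75
ee_pos: [604.3, 91.5, 55.1]
tool_rot: [[0.077, 0.869, -0.488], [0.157, -0.494, -0.855], [-0.985, -0.011, -0.174]]
force: [-3.4, -1.4, 10.0]
grip_width: 0.005
```

Call:
{"api": "apply_moves", "payload": {
  "rows": [
    [0, -5, 0, -1, 0, 0, 0],
    [0, -20, 0, -3, 0, 0, 0],
    [0, -45, 0, -7, 0, 0, 0],
    [0, -85, 0, -14, 0, 0, 0],
    [0, -130, 0, -22, 0, 0, 0]
  ]
}}

```text
t: 8.25
ee_pos: [603.9, 89.7, 187.0]
tool_rot: [[0.074, 0.869, -0.489], [0.157, -0.494, -0.855], [-0.985, -0.013, -0.173]]
force: [1.7, 0.2, 0.3]
grip_width: 0.006
```

Run:
```python
from arc import *
rows([])
print(np.array(sense()["tool_rot"]).T@np.array([-200,150,90]))
```

```text
t 8.25 local [ -2.4 147.6 187. ] F [1.7 0.2 0.3] q [-0.07  0.29  1.54  0.17  1.25  0.4 ] gw 0.01
[]
[ -79.9190328  -249.18673996  -46.03169366]
```

Call:
{"api": "apply_moves", "payload": {
  "rows": [
    [0, -16, -48, -9, 0, 0, 0],
    [0, -32, -96, -18, 0, 0, 0],
    [0, -48, -144, -27, 0, 0, 0],
    [0, -64, -192, -36, 0, 0, 0],
    [0, -80, -240, -46, 0, 0, 0]
  ]
}}

```text
t: 8.75
ee_pos: [415.9, 231.2, 274.8]
tool_rot: [[0.075, 0.869, -0.49], [0.158, -0.495, -0.854], [-0.985, -0.014, -0.174]]
force: [1.0, 0.8, -0.1]
grip_width: 0.006
```

Run:
```python
from arc import *
s=sense(); print(np.round(s["ee_pos"]),np.round(s["force"],1))
for n in ["scene","top"]:
    p,d=camera(n); cv2.imwrite(f"pics/{n}8.png",p[:,:,::-1]); np.save(f"pics/{n}8.npy",d)
```

```text
[416. 231. 275.] [ 1.   0.8 -0.1]
```

View pics/top8.png

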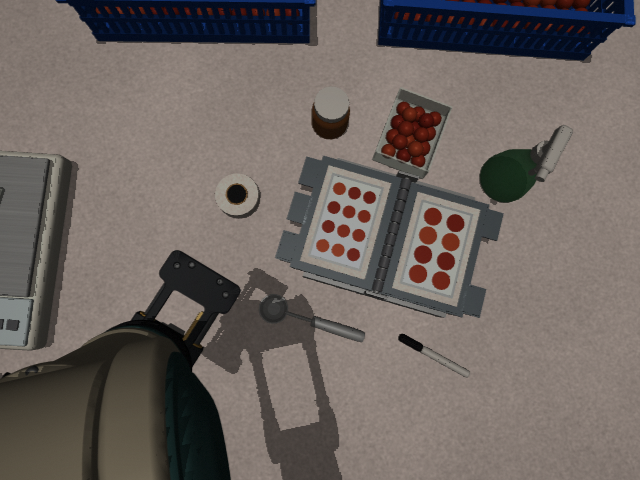

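View pics/scene8.png

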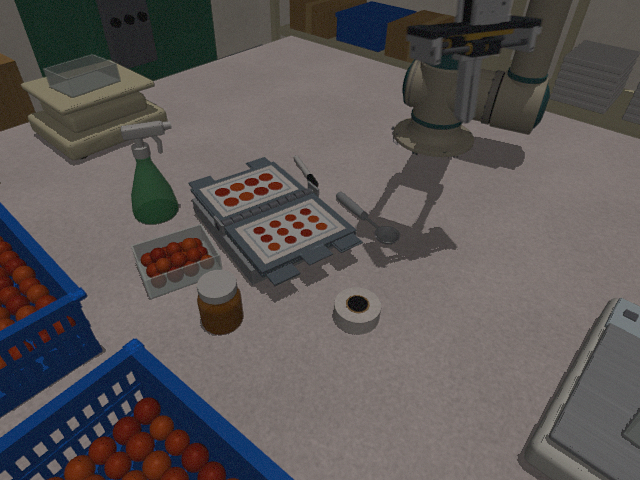

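The leaf lies on the left pile, with its middle tab at top (299,208). The loose things look unmoved. I check the flatness and angle from the depth before handing in.

Run:
```python
from arc import *
d=np.load("pics/top8.npy"); v,u=np.mgrid[0:480,0:640]; W=world("top",d,u,v); W[d==0]=np.nan
P=W[150:330,260:520].reshape(-1,3); P=P[~np.isnan(P).any(1)]; L=np.array([local(p) for p in P])
for nm,s in (("left",1),("right",-1)):
    sel=(abs(L[:,0])<80)&(s*L[:,1]>40)&(s*L[:,1]<135)&(L[:,2]>40)&(L[:,2]<80)
    q=L[sel]; k=np.polyfit(s*q[:,1],q[:,2],1); print(nm,"slope rad",round(k[0],4),"z at axis",round(k[1],1))
t=L[(abs(L[:,0])<18)&(L[:,1]>155)&(L[:,1]<174)&(L[:,2]>30)]; print("tab",np.median(t,0),len(t))
a=cv2.imread("pics/top0.png").astype(int); b=cv2.imread("pics/top8.png").astype(int)
D=np.abs(a-b).max(2)
for nm,(x0,y0,x1,y1) in dict(jar=(305,82,355,142),plums=(370,88,452,180),bottle=(475,120,575,205),roll=(212,170,262,220),marker=(395,330,475,380),spoon=(255,290,370,345)).items(): print(nm,"changed px",round((D[y0:y1,x0:x1]>40).mean(),3))
```

```text
left slope rad -0.0017 z at axis 55.3
right slope rad -0.0011 z at axis 50.9
tab [-9.50918630e-02  1.64443875e+02  5.46559674e+01] 232
jar changed px 0.0
plums changed px 0.001
bottle changed px 0.01
roll changed px 0.0
marker changed px 0.0
spoon changed px 0.345
```

Run:
```python
from workcell import *
s=sense(); print(s["t"],s["force"]); print(sign_off())
```

```text
8.85 [-0.15801533 -0.17869665 -0.94316802]
the job is handed in; nothing more can be done
None
```

The top leaf of the right-hand pile now lies flat on the left-hand pile, and I handed the job in at t ≈ 8.9 s. With the fingers shut, I slid the tips under its tab and pushed it over the spine at about 1 rad/s. I pressed it down with about 10 N, lifted off and moved the arm clear.

**Last checks from the final top-camera pictures and depth:**
- **Turned leaf:** its slope is −0.002 rad, so the joint is at about 3.14. The tab is at z ≈ 55 mm, in the middle tab position on the left.
- **Right-hand pile:** it is flat, with a slope of −0.001 rad and its top at about 51 mm. No other leaf was lifted.
- **Jar, plum pack, bottle, roll and marker:** these are unchanged between the first and last pictures.
- **Spoon:** about a third of its picture area changed because the arm's shadow now falls on it. By eye, its bowl and handle end are at the same pixels as before.
- **Robot:** the arm touches nothing, and the force reading is near zero.

One small disagreement: after I commanded about 2 mm more downward press, the force stayed at about 10 N and the height did not change. I took this as the leaf already being on its stop, and the depth check supports that.

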